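Build a test load on the balance and cover it

TASK

Build the test load on the balance with the round pan: set the large steel weight in the middle of the pan, then the medium one centred on top of it, then the small one centred on top of that, and last put the glass draught cover over the finished stack so that it stands flat on the pan. Set the things down gently rather than dropping them, do not use the balance with the square pan, and leave the small beaker and the crucible standing where they are.

Things in the scene. Friction and masses are not known exactly. Their poses are not given: they have to be found in the camera images.
- weight_large: Large plain steel weight: a flat-topped upright solid cylinder, 52 mm diameter, 28 mm high, about 0.47 kg, with a thin dark band; all three weights stand upright on the work surface at the start. Origin at the centre of its underside, z up.
- weight_medium: Medium steel weight of the same style: flat-topped solid cylinder, 40 mm diameter, 22 mm high, about 0.22 kg. Origin at the centre of its underside, z up.
- weight_small: Small steel weight of the same style: flat-topped solid cylinder, 30 mm diameter, 18 mm high, about 0.10 kg. Origin at the centre of its underside, z up.
- cover: Clear glass draught cover, an upside-down cup: outer diameter 94 mm, inner diameter 88 mm, 82 mm high without the knob, inside height 78 mm (the stack of three is 68 mm high), open below. On top in the middle a black upright cylindrical knob, 24 mm diameter, 26 mm high (from 82 to 108 mm above the rim it stands on). It weighs 0.15 to 0.31 kg and stands on the work surface at the start. Origin at the centre of the open lower rim, z up.
- balance: The target balance: white laboratory balance with a ROUND flat metal pan of 130 mm diameter; the pan's top is 60 mm above the work surface and does not sink. Fixed to the bench. The white housing is 250 by 170 mm, its top 48 mm above the work surface; it reaches 85 mm behind the pan's middle (-x of its own frame) and 165 mm in front (+x), where the display and keys are. Origin on the work surface exactly below the middle of the pan, z up.
- balance_square: A second balance with the same housing but a SQUARE pan, 130 mm by 130 mm, also 60 mm high. Not to be used. Fixed. Origin on the work surface below the middle of its pan.
- beaker: Small empty glass beaker standing among the weights, 40 mm diameter, 50 mm high, loose; to be left alone. Origin at the centre of its underside.
- crucible: Small white ceramic crucible (cup) standing among the weights, 36 mm diameter, 28 mm high, loose; to be left alone. Origin at the centre of its underside.
Things that resemble listed ones, but are neither listed nor needed, are in the scene too. Leave any blue or pink look-alike of the weight_large alone. What is shaped like the weight_small but red is not meant.

How it is judged (in metres and radians):
On the way, in this order (a step that is already met when the one before it is completed fails the run):
1. the large weight is set down in the middle of the round pan and released (horizontal distance between weight_large and balance below 0.014 m and z of weight_large in the frame of balance between 0.056 and 0.064 m and angle between weight_large's own z axis and vertical below 0.08 rad and contact force between the fingers and weight_large below 0.2 N and linear speed of weight_large below 0.02 m/s), for 0.2 s.
2. the medium weight is set down on the large one and released (horizontal distance between weight_large and balance below 0.014 m and z of weight_large in the frame of balance between 0.056 and 0.064 m and angle between each of weight_large, weight_medium's own z axis and vertical below 0.08 rad and horizontal distance between weight_medium and weight_large below 0.012 m and z of weight_medium in the frame of balance between 0.084 and 0.092 m and contact force between the fingers and weight_medium below 0.2 N and linear speed of weight_medium below 0.02 m/s), for 0.2 s.
3. the small weight is set down on the medium one and released (horizontal distance between weight_large and balance below 0.014 m and z of weight_large in the frame of balance between 0.056 and 0.064 m and angle between each of weight_large, weight_medium, weight_small's own z axis and vertical below 0.08 rad and horizontal distance between weight_medium and weight_large below 0.012 m and z of weight_medium in the frame of balance between 0.084 and 0.092 m and horizontal distance between weight_small and weight_medium below 0.01 m and z of weight_small in the frame of balance between 0.106 and 0.114 m and contact force between the fingers and weight_small below 0.2 N and linear speed of weight_small below 0.02 m/s), for 0.2 s.
4. the cover is set over the stack, flat on the round pan, and released (horizontal distance between weight_large and balance below 0.014 m and z of weight_large in the frame of balance between 0.056 and 0.064 m and angle between each of weight_large, weight_medium, weight_small, cover's own z axis and vertical below 0.08 rad and horizontal distance between weight_medium and weight_large below 0.012 m and z of weight_medium in the frame of balance between 0.084 and 0.092 m and horizontal distance between weight_small and weight_medium below 0.01 m and z of weight_small in the frame of balance between 0.106 and 0.114 m and horizontal distance between cover and balance below 0.015 m and z of cover in the frame of balance between 0.056 and 0.064 m and contact force between the fingers and cover below 0.2 N and linear speed of cover below 0.02 m/s), for 0.2 s.
At the end, for the whole second after the job is handed in: Round pan: large weight within 14 mm of its middle, medium within 12 mm of the large one's axis, small within 10 mm of the medium's; cover within 15 mm of the pan's middle. All flat on what is below (4 mm in height, tilt 0.08 rad), released and at rest (under 20 mm/s) (all of step 4 and linear speed of each of weight_large, weight_medium, weight_small below 0.02 m/s and contact force between the fingers and weight_large below 0.2 N and contact force between the fingers and weight_medium below 0.2 N and contact force between the fingers and weight_small below 0.2 N); the robot touches nothing.
It fails at once if a weight or the cover is dropped (falls freely at over 0.55 m/s: a drop of more than about 15 mm) ((contact force between the fingers and weight_large below 0.2 N and linear speed of weight_large above 0.55 m/s) or (contact force between the fingers and weight_medium below 0.2 N and linear speed of weight_medium above 0.55 m/s) or (contact force between the fingers and weight_small below 0.2 N and linear speed of weight_small above 0.55 m/s) or (contact force between the fingers and cover below 0.2 N and linear speed of cover above 0.55 m/s)).
It fails at once if something is banged down or pressed hard on the round-pan balance or on the stack (contact force over 60 N) (contact force between any of weight_large, cover and balance above 60 N or contact force between weight_medium and weight_large above 60 N or contact force between weight_small and weight_medium above 60 N).
It fails at once if one of the things is set on the square-pan balance (contact force between any of weight_large, weight_medium, weight_small, cover and balance_square above 0.5 N).
It fails at once if the beaker or the crucible is shifted by more than 30 mm or knocked over (distance of any of beaker, crucible from where it was at the start of the episode above 0.03 m or angle between any of beaker, crucible's own z axis and vertical above 0.5 rad).
It also fails if it takes over 104 s, if anything falls off the work surface, if the arm or the gripper's body presses on something with over 40 N, if the wrist force passes 120 N, or if a joint passes its speed limit or range.

ROBOT

A 7-joint arm with a two-finger parallel gripper is mounted at the origin on the work surface. World frame = base frame: x ahead of the robot, y to its left, z up, the work surface at z = 0. Lengths are in mm, angles in rad, forces in N, time in s.
With the tool pointing down it reaches from about 425 to 925 mm from the base axis. Payload 6.8 kg.
Tool frame: the origin (TCP) lies at the very end of the fingers, on their centre line; the grasp point (between the pads) lies 19 mm behind it; x points along the fingers, z is the direction in which the jaws open and shut, and the axes are right-handed (so a half turn about x gives the same grasp; the last joint's range is limited). The gripper opens to 88 mm and grips with 3 to 60 N. Pads are 20 mm wide; open, the fingers measure 115 mm over their backs; the gripper's body (75 mm by 178 mm) begins 61 mm behind the grasp point.
Start: joints at [0.994, 0.477, 0.022, 1.555, -0.011, 1.109, -0.083], TCP at [304.987, -602.188, 222.664] pointing down, gripper open.
Joint ranges: [-2.96, 2.96], [-0.34, 2.1], [-1.41, 1.46], [0.24, 2.44], [-1.37, 4.51], [0.17, 1.92], [-2.96, 2.96]. Speed limits (rad/s): [2.39, 2.39, 3.14, 3.14, 3.14, 3.14, 3.14].

INTERFACE

Orientations are given as a unit quaternion [x, y, z, w].
In Python, from plant import ctrl, optics gives the robot as it stands.
- The arm moves only by the shell command python3 -m jog 'ROWS' [OPENING] [FORCE]. ROWS is JSON, a list of rows, each a list of 6 numbers: the shift along the tool's x, y, z in cm, then the turn, a rotation vector about the tool's x, y, z in rad. In form: [[tx, ty, tz, ax, ay, az], ...]. A call has 1 to 12 rows; each row is the pose to reach, as a shift and turn from the pose measured when the call began, along the tool's axes at that moment; what a row does not reach only later rows make up. A row lasts 1/8 s, in which the tool goes at most 62.5 mm and 10.7 degrees, less where a joint would pass 70% of its speed; a pose out of reach is approached as far as the arm can. A call with a gripper value outside its range is refused whole. OPENING is the closure in counts, from 0 (fully open) to 255 (shut), set as the call begins (- or left out, the last holds). The fingers move at their own pace and stop on an object; FORCE is the grip in N (left out, the last holds). Time passes only in rows, so rows that repeat a pose let the fingers close. It gives the time, the measured TCP pose, the force and the opening at its end, in the units of the state.
- ctrl.read_state(): the state, without advancing time (a new reading comes with each control period).
- optics.get_image(name): name is "scene" or "top" or "wrist"; returns the picture (480x640x3 uint8, red, green, blue); there is no depth.
- optics.camera_model(name): a dict with "K" (3x3 intrinsics, pixels), "dist_coeffs" ([k1, k2, p1, p2, k3] as OpenCV has them; the pictures are not rectified), "world_from_camera" (4x4, takes a point from camera to world coordinates); the wrist camera has in their place "T_tool_cam" (4x4, takes a point from camera to tool coordinates, whose origin is the TCP and whose axes are the tool frame's). Camera axes: x right, y up, looking along -z (the intrinsics and any distortion apply to the point x, -y, -z); pixel columns grow to the right and rows downward; lengths in mm; the calibration is good to about 2 mm. A picture is of the moment at which its call begins: read the wrist's pose just before it. camera_model takes no time and is no camera call.
- ctrl.hand_in(): hands the job in, once; it reports no verdict.
The state is a dict: "time_s": time; "qpos": joint angles; "joint_velocities": joint speeds; "tau": joint torques, N m; "position": TCP position; "orientation": TCP orientation; "force": force on the tool from outside, world axes, zero at the start; "moment": the same for the moment, N m; "opening": finger opening in mm.
Only numpy, scipy, OpenCV 4.12 (cv2) and the standard library are available. Lean on these libraries where they do the work, as an engineer would, in place of code of your own. Each camera call takes 0.05 s, during which the arm holds its last target. There are 200 camera calls.

## Working session

There is one attempt and no reset: what is moved stays moved. The work goes in short steps, Python scripts to look and compute and a shell command to move; the robot and the scene stay as the last step left them, time stands still between calls to the robot, and variables do not carry over. Pictures are saved under pics/ and viewed, about 12 in all and at most 16, crops included, and the job is handed in when it is done.

```bash
mkdir -p pics
python3 - <<'E'
from plant import ctrl, optics
import cv2, numpy as np
s=ctrl.read_state(); print(s)
for n in ["scene","top"]:
    cv2.imwrite(f"pics/{n}0.png",optics.get_image(n)[:,:,::-1]); m=optics.camera_model(n); print(n,{k:np.round(v,4).tolist() for k,v in m.items() if not isinstance(v,str)})
m=optics.camera_model("wrist");print(m)
E
```

```text
{'time_s': 0.0, 'qpos': array([ 0.99388452,  0.47778568,  0.02233856,  1.55644436, -0.01146515,
        1.10929103, -0.08309667]), 'joint_velocities': array([ 7.40002885e-04,  9.40678795e-05, -1.64431346e-03, -7.80432126e-04,
       -1.11449768e-03,  1.34757129e-03, -1.10985273e-05]), 'tau': array([ 4.30562786e-04, -5.82853460e+01,  1.53457336e+00, -2.72613394e+01,
       -5.43381216e-02,  1.70683122e-02,  1.77809211e-04]), 'position': array([ 304.68937244, -601.6474284 ,  221.69437531]), 'orientation': array([ 0.37046346,  0.60303666, -0.3698985 ,  0.60189593]), 'force': array([-0.01727633, -0.27447413, -0.06708873]), 'moment': array([-0.04566807,  0.00807177,  0.01511133]), 'opening': 87.77425563470284}
scene {'K': [[457.4876, 0.0, 313.8161], [0.0, 457.4876, 240.923], [0.0, 0.0, 1.0]], 'dist_coeffs': [-0.0495, 0.0, 0.0, 0.0, 0.0], 'world_from_camera': [[-0.2, -0.836, 0.5109, 888.3746], [0.9797, -0.1628, 0.1172, 116.0461], [-0.0148, 0.524, 0.8516, 692.8316], [0.0, 0.0, 0.0, 1.0]]}
top {'K': [[466.9132, 0.0, 323.8006], [0.0, 466.9132, 233.0739], [0.0, 0.0, 1.0]], 'dist_coeffs': [-0.0417, 0.0, 0.0, 0.0, 0.0], 'world_from_camera': [[-0.0183, 0.9878, -0.1548, 389.8107], [-0.9994, -0.0228, -0.0274, 21.4838], [-0.0306, 0.1542, 0.9876, 767.1685], [0.0, 0.0, 0.0, 1.0]]}
{'K': array([[391.72039396,   0.        , 326.06227574],
       [  0.        , 391.72039396, 241.81552532],
       [  0.        ,   0.        ,   1.        ]]), 'dist_coeffs': array([-0.08477787,  0.        ,  0.        ,  0.        ,  0.        ]), 'T_tool_cam': array([[-7.40158743e-05,  2.53319947e-01, -9.67382551e-01,
        -1.60805955e+02],
       [-3.69996789e-04,  9.67382480e-01,  2.53319957e-01,
         6.87437990e+01],
       [ 9.99999929e-01,  3.76678135e-04,  2.21259068e-05,
        -5.17950676e-02],
       [ 0.00000000e+00,  0.00000000e+00,  0.00000000e+00,
         1.00000000e+00]])}
```

View pics/scene0.png

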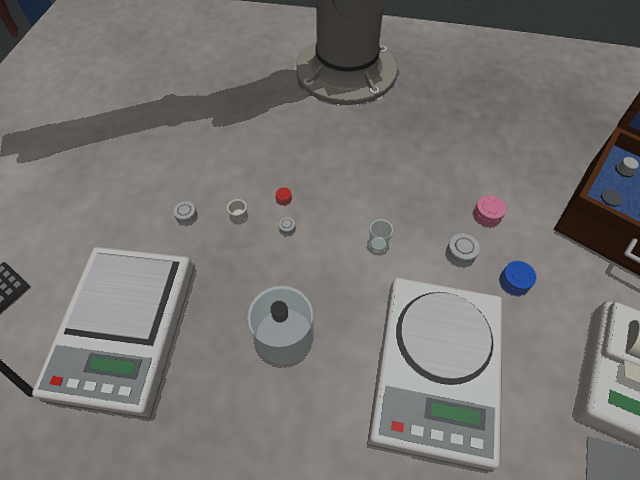

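View pics/top0.png

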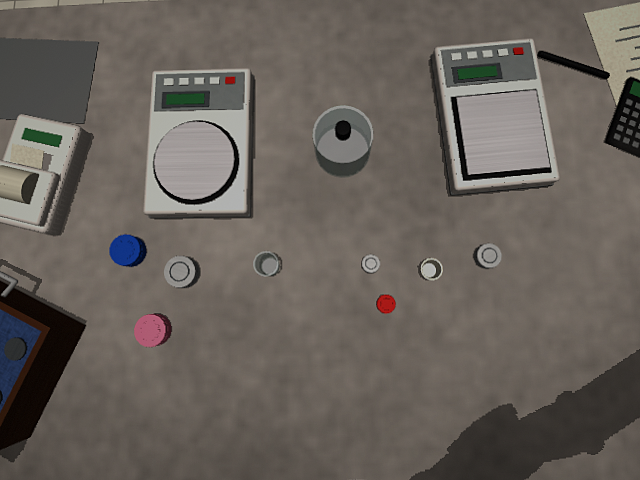

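Top view, what could be confused: steel discs are large (180,271), medium (488,256) and small (370,263). Look-alikes are blue (127,250), pink (152,330) and red (386,303). Beaker is at (267,264), crucible (430,268), cover knob (343,130), round pan (196,161), and the square pan (502,135), which is not to be used.

```bash
cat > h.py <<'E'
from plant import ctrl, optics
import cv2, numpy as np
from scipy.spatial.transform import Rotation as R
def w_from_c(n,s=None):
    m=optics.camera_model(n)
    if n!="wrist": return m,m["world_from_camera"]
    T=np.eye(4);T[:3,:3]=R.from_quat(s["orientation"]).as_matrix();T[:3,3]=s["position"]
    return m,T@m["T_tool_cam"]
def px2w(n,uv,z,s=None):
    m,T=w_from_c(n,s)
    p=cv2.undistortPoints(np.array([[uv]],float),m["K"],m["dist_coeffs"])[0,0]
    d=T[:3,:3]@[p[0],-p[1],-1]; o=T[:3,3]
    return np.round(o+d*(z-o[2])/d[2],1)
def w2px(n,P,s=None):
    m,T=w_from_c(n,s); c=np.linalg.inv(T)@[*P,1]; c=c[:3]*[1,-1,-1]
    return cv2.projectPoints(c.reshape(1,1,3),np.zeros(3),np.zeros(3),m["K"],m["dist_coeffs"])[0].ravel()
def tool(target,s=None):
    "shift in cm in the tool axes to bring TCP to target; and world dirs of axes"
    s=s or ctrl.read_state(); M=R.from_quat(s["orientation"]).as_matrix()
    return np.round(M.T@(np.array(target)-s["position"])/10,2)
E
python3 - <<'E'
from h import *
for k,z,a,b in [("large",28,(181,270),(464,245)),("medium",22,(488,255),(185,209)),("small",18,(370,263),(287,224)),("knob",108,(343,129),(279,306)),("pan",60,(196,161),(445,336)),("beaker",50,(267,263),(381,230)),("cruc",28,(430,268),(237,205)),("sq",60,(502,134),(122,296))]:
    print(k,px2w("top",a,z),px2w("scene",b,z))
s=ctrl.read_state();print(R.from_quat(s["orientation"]).as_matrix().round(3))
im=cv2.imread("pics/top0.png")[90:330,90:550]
im=np.vstack([cv2.resize(im[130:240,0:200],None,fx=4,fy=4,interpolation=2)[:290],cv2.resize(im[130:240,230:430],None,fx=4,fy=4,interpolation=2)[:290]])
cv2.imwrite("pics/c1.png",im)
E
```

```text
large [451.  272.4  28. ] [448.8 276.3  28. ]
medium [ 465.2 -219.2   22. ] [ 463.9 -219.6   22. ]
small [456.9 -31.   18. ] [458.1 -30.6  18. ]
knob [648.6   8.5 108. ] [650.3   9.4 108. ]
pan [621.5 242.5  60. ] [630.3 246.9  60. ]
beaker [457.4 130.1  50. ] [460.2 133.6  50. ]
cruc [ 446.1 -124.5   28. ] [ 441.5 -126.5   28. ]
sq [ 652.6 -243.4   60. ] [ 662.4 -240.5   60. ]
[[-0.001  0.892  0.452]
 [ 0.001  0.452 -0.892]
 [-1.    -0.    -0.002]]
```

View pics/c1.png

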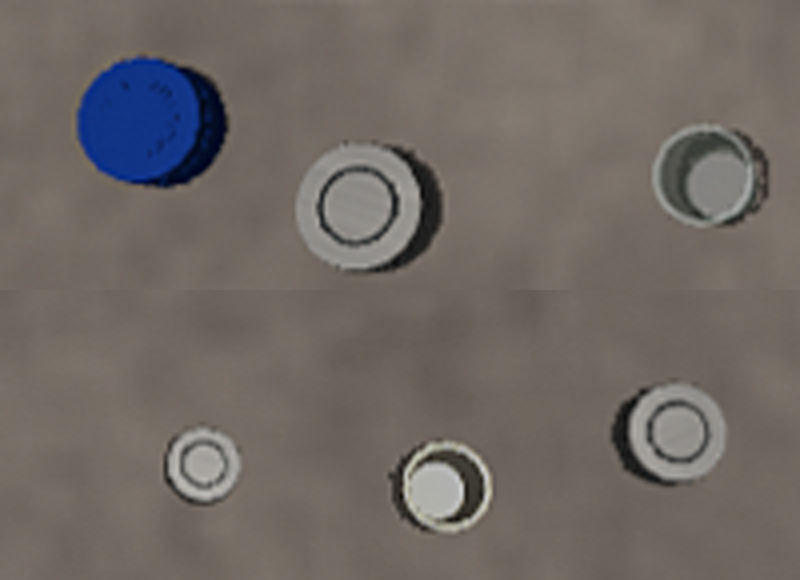

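The crop confirms the plain steel discs: large at (179.5,271), small (370,263), medium (489,255). The blue one, the glass beaker and the crucible look clearly different. I'm moving above the large weight, with the current jaw direction between the blue and pink look-alikes.

```bash
python3 -m jog '[[0,37.3,-26.1,0,0,0],[0,37.3,-26.1,0,0,0],[0,37.3,-26.1,0,0,0],[0,37.3,-26.1,0,0,0],[0,37.3,-26.1,0,0,0],[0,37.3,-26.1,0,0,0],[0,37.3,-26.1,0,0,0],[7.2,52.4,-71.4,0,0,0],[7.2,52.4,-71.4,0,0,0],[7.2,52.4,-71.4,0,0,0],[7.2,52.4,-71.4,0,0,0],[7.2,52.4,-71.4,0,0,0]]' 0 20
python3 -c "
from h import *
print(tool([450,273,150]))"
```

```text
time_s: 1.6
position: [471.8, 92.3, 177.1]
orientation: [0.371, 0.603, -0.37, 0.602]
force: [1.2, 0.5, -0.6]
opening: 87.9
[  2.73   6.22 -17.1 ]
```

```bash
python3 -m jog '[[2.7,6.2,-17.1,0,0,0],[2.7,6.2,-17.1,0,0,0],[2.7,6.2,-17.1,0,0,0],[2.7,6.2,-17.1,0,0,0],[2.7,6.2,-17.1,0,0,0]]'
python3 - <<'E'
from h import *
s=ctrl.read_state(); im=optics.get_image("wrist")
cv2.imwrite("pics/w1.png",im[:,:,::-1]); print(s["position"],w2px("wrist",[450,273,28],s), w2px("wrist",[625,244,60],s))
E
```

```text
time_s: 2.22
position: [449.7, 272.0, 149.9]
orientation: [0.37, 0.603, -0.371, 0.602]
force: [0.1, -0.9, -0.1]
opening: 87.5
[449.71149391 272.02181519 149.91959616] [325.25123008 233.80683456] [499.77789838  14.88368272]
```

View pics/w1.png

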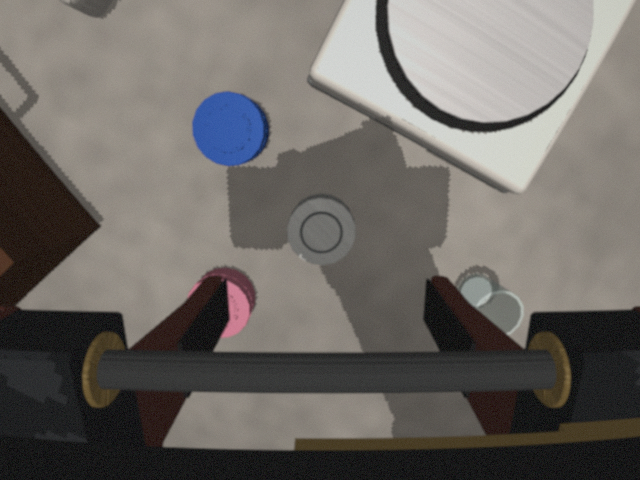

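The wrist view shows the large weight's ring centred at (321.5,231.5). The pan disc's edges are at about x=388, x=594 and bottom y=122, and pink and blue are clear of the weight.

Run:
```python
from h import *
s=ctrl.read_state()
L=px2w("wrist",(321.5,231.5),28,s);print("large",L,"pan",px2w("wrist",(491,19),60,s),"pink",px2w("wrist",(223,305),28,s),px2w("top",(151,329),28),"beaker",px2w("wrist",(497,310),50,s),px2w("wrist",(477,283),0,s))
print(tool([L[0],L[1],6],s))
```

```text
large [450.8 275.4  28. ] pan [620.8 246.4  60. ] pink [362.9 318.1  28. ] [358.4 318.3  28. ] beaker [460.6 135.7  50. ] [464.2 133.8   0. ]
[14.41  0.26 -0.34]
```

```bash
python3 -m jog '[[5,0.3,-0.3,0,0,0],[10,0.3,-0.3,0,0,0],[13,0.3,-0.3,0,0,0],[14.4,0.3,-0.3,0,0,0],[14.4,0.3,-0.3,0,0,0],[14.4,0.3,-0.3,0,0,0]]' && python3 -m jog '[[0,0,0,0,0,0],[0,0,0,0,0,0],[0,0,0,0,0,0],[0,0,0,0,0,0],[0,0,0,0,0,0],[0,0,0,0,0,0],[0,0,0,0,0,0]]' 255 30
python3 -c "
from h import *
print(tool([550,275,130]),tool([623,244,130]))"
```

```text
time_s: 3.02
position: [452.4, 275.4, 7.4]
orientation: [0.372, 0.602, -0.371, 0.602]
force: [0.3, 0.7, 0.7]
opening: 87.7
time_s: 3.9
position: [452.3, 276.0, 7.5]
orientation: [0.372, 0.602, -0.37, 0.602]
force: [-1.5, 2.8, 3.0]
opening: 51.7
[-12.24   8.7    4.47] [-12.24  13.83  10.52]
```

```bash
python3 -m jog '[[-4,0,0,0,0,0],[-10,0,0,0,0,0],[-16,3,1.5,0,0,0],[-19,8.7,4.5,0,0,0],[-19,11,7,0,0,0],[-19,11,7,0,0,0],[-19,11,7,0,0,0],[-19,11,7,0,0,0]]'
python3 - <<'E'
from h import *
s=ctrl.read_state(); im=optics.get_image("wrist")
cv2.imwrite("pics/w2.png",im[:,:,::-1]); print(s["position"],s["opening"], w2px("wrist",[622,245,60],s))
E
```

```text
time_s: 4.9
position: [580.1, 262.8, 196.6]
orientation: [0.37, 0.603, -0.37, 0.602]
force: [0.4, -0.3, -3.9]
opening: 51.7
[580.12707493 262.84143562 196.61854046] 51.73718745724093 [372.04672659 192.83046681]
```

View pics/w2.png

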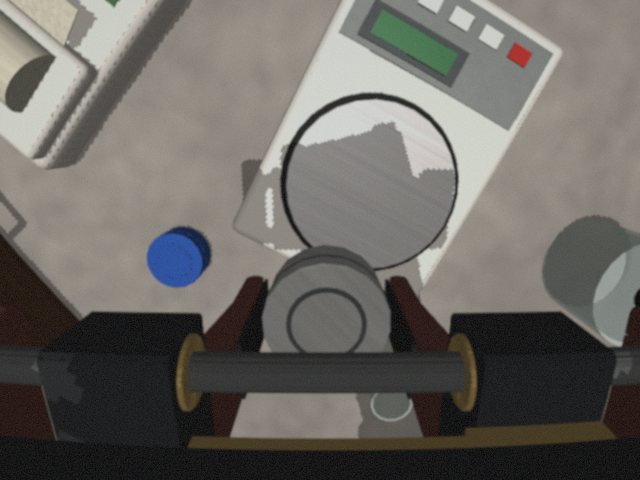

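The pan disc spans x 286 to 456 and y 97 to about 267, so its centre is (371,182). The weight sits level in the jaws.

Run:
```python
from h import *
s=ctrl.read_state()
c=px2w("wrist",(371,182),60,s);print(c,px2w("wrist",(286,182),60,s)-px2w("wrist",(456,182),60,s))
# board-fit check in top image
for p in [(371,97),(371,267)]: print(px2w("wrist",p,60,s))
print(tool([c[0]-1,c[1],90],s))
```

```text
[629.2 249.7  60. ] [-58.8 115.5   0. ]
[683.6 278.9  60. ]
[569.6 217.5  60. ]
[10.69  3.67  3.36]
```

Run:
```python
from h import *
from scipy.optimize import least_squares
# radial edge: per angle, project a 65mm circle at z=60 & fit centre by max radial drop metal->black
for n,f in (("top","top0"),("scene","scene0")):
    g=cv2.GaussianBlur(cv2.imread(f"pics/{f}.png",0),(3,3),0).astype(float); best=None
    P=lambda x,y,r:np.array([w2px(n,[x+r*np.cos(a),y+r*np.sin(a),60]) for a in np.arange(0,6.28,.26)])
    res=[]
    for x in range(612,640,2):
        for y in range(236,258,2):
            v=[cv2.remap(g,p[:,0].astype(np.float32),p[:,1].astype(np.float32),1).ravel() for p in (P(x,y,62.5),P(x,y,67.5))]
            res.append((np.minimum(v[0]-v[1],60).mean(),v[0].min(),x,y))
    print(n,sorted(res)[-5:])
```

```text
Traceback (most recent call last):
  File "h.py", line 15, in w2px
    m,T=w_from_c(n,s); c=np.linalg.inv(T)@[*P,1]; c=c[:3]*[1,-1,-1]
        ~~~~~~~~^^^^^
  File "h.py", line 5, in w_from_c
    m=optics.camera_model(n)
ValueError: time passes only in moves, steps and waits
```

```bash
sed -i 's/^def w_from_c/from functools import lru_cache\ncm=lru_cache(None)(optics.camera_model)\ndef w_from_c/; s/m=optics.camera_model(n)/m=cm(n)/' h.py
python3 - <<'E'
from h import *
for n,f in (("top","top0"),("scene","scene0")):
    g=cv2.GaussianBlur(cv2.imread(f"pics/{f}.png",0),(3,3),0).astype(float)
    P=lambda x,y,r:np.array([w2px(n,[x+r*np.cos(a),y+r*np.sin(a),60]) for a in np.arange(0,6.28,.26)])
    res=[]
    for x in range(612,640,2):
        for y in range(236,258,2):
            v=[cv2.remap(g,p[:,0].astype(np.float32),p[:,1].astype(np.float32),1).ravel() for p in (P(x,y,62.5),P(x,y,67.5))]
            res.append((np.minimum(v[0]-v[1],60).mean(),v[0].min(),x,y))
    print(n,sorted(res)[-5:])
E
```

```text
top [(np.float64(24.8345703125), np.float64(110.78125), 624, 248), (np.float64(35.4990234375), np.float64(63.7255859375), 624, 244), (np.float64(39.5119921875), np.float64(130.4638671875), 624, 246), (np.float64(43.74484375), np.float64(30.29296875), 622, 244), (np.float64(45.3378515625), np.float64(66.6279296875), 622, 246)]
scene [(np.float64(27.7921875), np.float64(137.73046875), 624, 248), (np.float64(39.0083984375), np.float64(158.8984375), 626, 248), (np.float64(39.86859375), np.float64(121.42578125), 626, 246), (np.float64(41.923828125), np.float64(87.0625), 628, 246), (np.float64(41.951015625), np.float64(105.0625), 628, 248)]
```

Three views agree on a pan centre of about (625,247). Moving over it and lowering.

```bash
python3 -c "
from h import *
print(tool([626,247,80]))"; python3 -m jog '[[0,3.4,3.4,0,0,0],[4,3.4,3.4,0,0,0],[8,3.4,3.4,0,0,0],[10.5,3.4,3.4,0,0,0],[11.5,3.4,3.4,0,0,0],[11.5,3.4,3.4,0,0,0],[11.5,3.4,3.4,0,0,0]]'
python3 -c "
from h import *
print(tool([626,247,68]))"
```

```text
[11.69  3.35  3.5 ]
time_s: 5.82
position: [626.8, 248.7, 83.4]
orientation: [0.371, 0.602, -0.369, 0.602]
force: [-0.0, 0.2, -4.8]
opening: 51.5
[ 1.54 -0.15  0.12]
```

```bash
python3 -m jog '[[0.6,-0.1,0.1,0,0,0],[1.0,-0.1,0.1,0,0,0],[1.2,-0.1,0.1,0,0,0],[1.35,-0.1,0.1,0,0,0],[1.45,-0.1,0.1,0,0,0],[1.55,-0.1,0.1,0,0,0],[1.6,-0.1,0.1,0,0,0],[1.6,-0.1,0.1,0,0,0]]'
```

```text
time_s: 6.82
position: [626.4, 247.4, 67.6]
orientation: [0.371, 0.602, -0.369, 0.602]
force: [-1.4, -0.9, -2.7]
opening: 51.8
```

```bash
python3 -m jog '[[0.05,0,0,0,0,0],[0.05,0,0,0,0,0],[0.05,0,0,0,0,0],[0,0,0,0,0,0],[0,0,0,0,0,0],[0,0,0,0,0,0],[-3,0,0,0,0,0],[-8,0,0,0,0,0],[-11,0,0,0,0,0],[-11,0,0,0,0,0]]' 0
python3 - <<'E'
from h import *
s=ctrl.read_state(); im=optics.get_image("wrist")
cv2.imwrite("pics/w3.png",im[:,:,::-1]); print(s["position"],s["opening"], w2px("wrist",[626,247,88],s),w2px("wrist",[625,247,60],s))
print(tool([464.5,-219.5,140],s),tool([560,-50,200],s))
E
```

```text
time_s: 8.07
position: [627.8, 248.1, 180.6]
orientation: [0.373, 0.601, -0.368, 0.603]
force: [-0.2, 0.4, -0.5]
opening: 87.4
[627.7872112  248.1083182  180.58713819] 87.41833649325572 [326.53927814 249.30933908] [325.91563846 240.49400406]
[  3.75 -35.7   34.37] [ -2.11 -19.48  23.55]
```

View pics/w3.png

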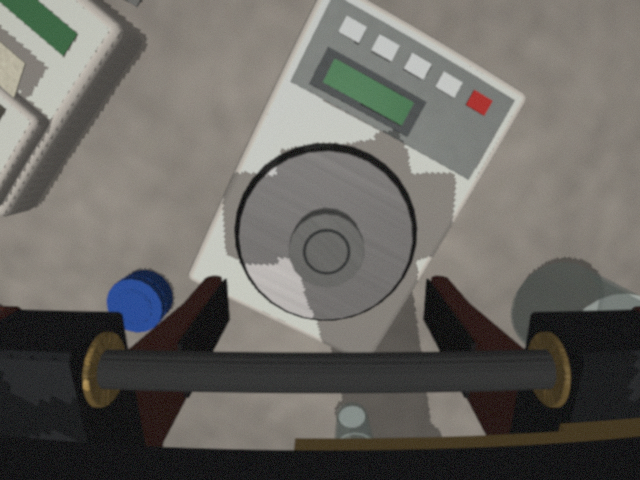

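The weight's ring is at (326,251). The pan disc spans x 240 to 413 and y 148 to 318, so its centre is (326.5,233).

```bash
python3 - <<'E'
from h import *
s=ctrl.read_state()
print(px2w("wrist",(326,251),88,s),[px2w("wrist",p,60,s) for p in [(326,148),(326,318),(240,233),(413,233)]])
E
python3 -m jog '[[-2,-19.5,23.5,0,0,0],[-2,-19.5,23.5,0,0,0],[-2,-19.5,23.5,0,0,0],[-2,-19.5,23.5,0,0,0],[-2,-19.5,23.5,0,0,0],[0,-35.7,34.4,0,0,0],[0,-35.7,34.4,0,0,0],[3.8,-35.7,34.4,0,0,0],[3.8,-35.7,34.4,0,0,0],[3.8,-35.7,34.4,0,0,0],[3.8,-35.7,34.4,0,0,0]]' 90
python3 -c "
from h import *
print(tool([464.5,-219.5,140]))"
```

```text
[623.9 246.2  88. ] [array([683.4, 276.3,  60. ]), array([568.5, 218.2,  60. ]), array([600.6, 305.3,  60. ]), array([657.9, 191.7,  60. ])]
time_s: 9.5
position: [464.8, -218.8, 138.9]
orientation: [0.371, 0.602, -0.368, 0.604]
force: [-0.2, 0.5, 0.5]
opening: 56.8
[-0.11 -0.06  0.05]
```

Run:
```python
from h import *
s=ctrl.read_state(); im=optics.get_image("wrist")
cv2.imwrite("pics/w4.png",im[:,:,::-1]); print(s["position"],s["opening"], w2px("wrist",[464.5,-219.5,22],s))
```

```text
[ 464.84605803 -218.78541872  138.88714651] 56.8184280631191 [326.9645724  238.23950658]
```

View pics/w4.png

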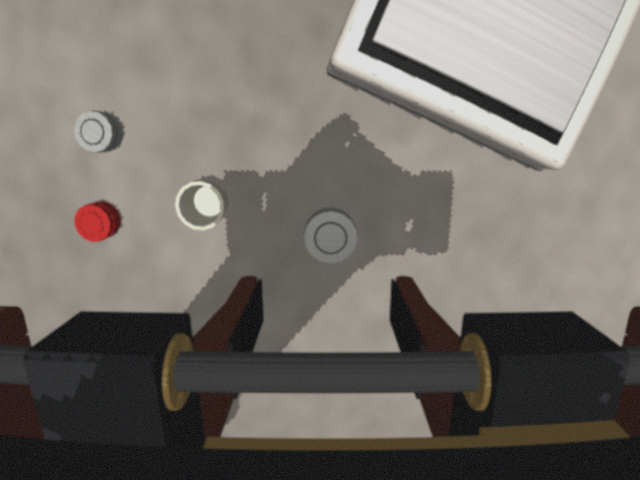

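The medium weight's ring is at (331,238). The small one is at (93,131) and the red one at (96,222), and the crucible is clear of the fingers.

Run:
```python
from h import *
s=ctrl.read_state()
M=px2w("wrist",(331,238),22,s);print(M,px2w("wrist",(93,131),18,s));print(tool([M[0]+1,M[1]+.5,2],s))
```

```text
[ 466.2 -222.1   22. ] [458.4 -33.5  18. ]
[13.71 -0.02  0.36]
```

```bash
python3 -m jog '[[5,0,0.35,0,0,0],[10,0,0.35,0,0,0],[12.5,0,0.35,0,0,0],[13.5,0,0.35,0,0,0],[13.6,0,0.35,0,0,0],[13.6,0,0.35,0,0,0]]' && python3 -m jog '[[0,0,0,0,0,0],[0,0,0,0,0,0],[0,0,0,0,0,0],[0,0,0,0,0,0],[0,0,0,0,0,0]]' 255 25
python3 -c "
from h import *
print(tool([560,-50,200]),tool([625.5,247,130]))"
```

```text
time_s: 10.3
position: [468.5, -221.5, 4.4]
orientation: [0.371, 0.601, -0.367, 0.605]
force: [0.2, 0.3, 0.5]
opening: 57.0
time_s: 10.92
position: [468.9, -221.5, 5.1]
orientation: [0.371, 0.601, -0.367, 0.605]
force: [-1.8, 1.7, 6.8]
opening: 39.5
[-19.38  16.06 -11.11] [-12.27  35.33 -34.6 ]
```

```bash
python3 -m jog '[[-4,0,0,0,0,0],[-9,0,0,0,0,0],[-15,5,-4,0,0,0],[-19,16,-11,0,0,0],[-19,16,-11,0,0,0],[-19,16,-11,0,0,0],[-15,35.4,-34.6,0,0,0],[-13,35.4,-34.6,0,0,0],[-13,35.4,-34.6,0,0,0],[-13,35.4,-34.6,0,0,0],[-13,35.4,-34.6,0,0,0],[-13,35.4,-34.6,0,0,0]]'
python3 -c "
from h import *
print(tool([626.7,247,93]))"
```

```text
time_s: 12.42
position: [623.6, 254.3, 135.5]
orientation: [0.369, 0.604, -0.364, 0.605]
force: [-0.0, 0.2, -1.1]
opening: 39.5
[ 4.24 -0.09  0.8 ]
```

```bash
python3 -m jog '[[0,-0.1,0.8,0,0,0],[1,-0.1,0.8,0,0,0],[2,-0.1,0.8,0,0,0],[2.5,-0.1,0.8,0,0,0],[2.5,-0.1,0.8,0,0,0],[2.5,-0.1,0.8,0,0,0]]'
python3 -c "
from h import *
print(tool([626.7,247,93]))"
```

```text
time_s: 13.18
position: [626.7, 247.0, 110.7]
orientation: [0.369, 0.604, -0.364, 0.605]
force: [-0.3, 0.1, -2.2]
opening: 39.2
[ 1.77 -0.01  0.01]
```

```bash
python3 -m jog '[[0.8,0,0,0,0,0],[1.2,0,0,0,0,0],[1.4,0,0,0,0,0],[1.55,0,0,0,0,0],[1.65,0,0,0,0,0],[1.75,0,0,0,0,0],[1.8,0,0,0,0,0],[1.8,0,0,0,0,0]]'
```

```text
time_s: 14.18
position: [626.9, 247.2, 93.2]
orientation: [0.37, 0.604, -0.364, 0.605]
force: [-1.6, -0.7, 2.4]
opening: 39.5
```

```bash
python3 -m jog '[[0,0,0,0,0,0],[0,0,0,0,0,0],[0,0,0,0,0,0],[0,0,0,0,0,0],[0,0,0,0,0,0],[-3,0,0,0,0,0],[-7,0,0,0,0,0],[-9,0,0,0,0,0],[-9,0,0,0,0,0]]' 90
python3 - <<'E'
from h import *
s=ctrl.read_state(); im=optics.get_image("wrist")
cv2.imwrite("pics/w5.png",im[120:360,170:490,::-1].repeat(2,0).repeat(2,1)); print(s["position"],s["opening"], w2px("wrist",[624,246,110],s),w2px("wrist",[624,246,88],s))
print(tool([458,-32,140],s),tool([560,100,200],s))
E
```

```text
time_s: 15.3
position: [627.2, 247.0, 184.5]
orientation: [0.37, 0.603, -0.363, 0.606]
force: [-0.0, -0.2, -0.9]
opening: 56.7
[627.22326407 247.02742821 184.54810793] 56.713814055554664 [325.52139959 259.08484706] [325.63725245 249.8685636 ]
[  4.13 -27.94  16.95] [ -1.7  -12.73   9.93]
```

View pics/w5.png

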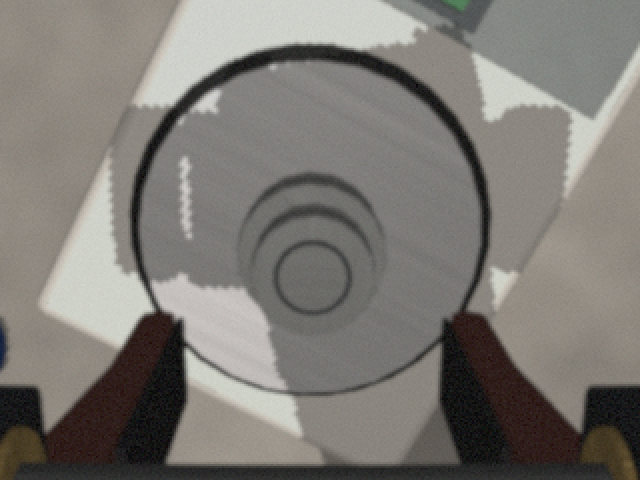

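The medium's ring is at (326,258.5) in full-frame pixels, against the predicted (325.5,259.1), so it is centred to about 1 mm. On to the small weight.

```bash
python3 -m jog '[[-1.5,-12.7,10,0,0,0],[-1.5,-12.7,10,0,0,0],[-1.5,-12.7,10,0,0,0],[0,-28,17,0,0,0],[0,-28,17,0,0,0],[2,-28,17,0,0,0],[4.1,-28,17,0,0,0],[4.1,-28,17,0,0,0],[4.1,-28,17,0,0,0]]' 110
python3 - <<'E'
from h import *
s=ctrl.read_state(); im=optics.get_image("wrist")
cv2.imwrite("pics/w6.png",im[120:360,170:490,::-1].repeat(2,0).repeat(2,1)); print(s["position"],s["opening"], w2px("wrist",[458,-32,18],s))
E
```

```text
time_s: 16.48
position: [456.9, -32.7, 139.2]
orientation: [0.369, 0.604, -0.364, 0.605]
force: [-0.0, -0.0, 0.3]
opening: 49.9
[456.92630712 -32.74835317 139.24108331] 49.90475835305972 [326.41927278 234.5683945 ]
```

View pics/w6.png

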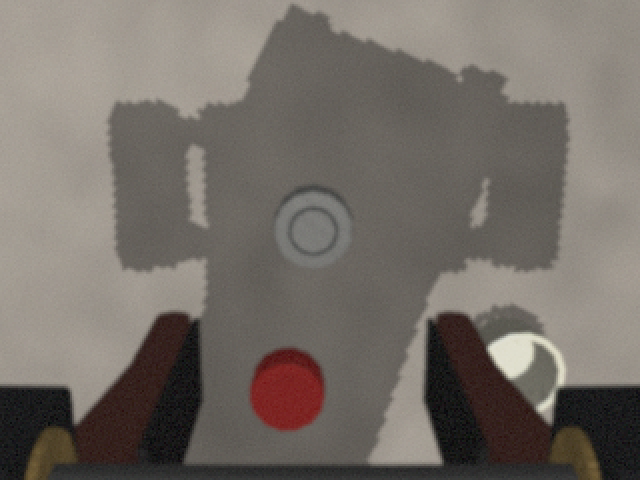

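The small weight's ring is at (326.5,235.5), as predicted, and the red one is behind it, between the fingers' planes and clear.

Run:
```python
from h import *
s=ctrl.read_state()
M=px2w("wrist",(326.5,235.5),18,s);print(M);print(tool([M[0]+1.5,M[1]+.5,1.5],s), px2w("wrist",(313.5,314),18,s))
```

```text
[457.8 -32.4  18. ]
[13.81  0.1   0.06] [397.  -52.6  18. ]
```

```bash
python3 -m jog '[[5,0.1,0.1,0,0,0],[10,0.1,0.1,0,0,0],[12.5,0.1,0.1,0,0,0],[13.5,0.1,0.1,0,0,0],[13.8,0.1,0.1,0,0,0],[13.8,0.1,0.1,0,0,0]]' && python3 -m jog '[[0.1,0,0,0,0,0],[0.1,0,0,0,0,0],[0.1,0,0,0,0,0],[0.1,0,0,0,0,0],[0.1,0,0,0,0,0]]' 255 15
python3 -c "
from h import *
print(tool([560,100,200]),tool([626.7,247,150]))"
```

```text
time_s: 17.27
position: [460.4, -32.2, 2.5]
orientation: [0.37, 0.604, -0.363, 0.606]
force: [-0.2, 0.1, 0.3]
opening: 50.0
time_s: 17.9
position: [460.8, -32.2, 1.9]
orientation: [0.37, 0.603, -0.363, 0.606]
force: [-1.0, -0.2, 5.9]
opening: 29.8
[-19.64  15.12  -7.15] [-14.5   27.78 -17.09]
```

```bash
python3 -m jog '[[-4,0,0,0,0,0],[-9,0,0,0,0,0],[-14,4,-2,0,0,0],[-18,15,-7,0,0,0],[-18,15,-7,0,0,0],[-18,15,-7,0,0,0],[-17,27.8,-17,0,0,0],[-16,27.8,-17,0,0,0],[-15,27.8,-17,0,0,0],[-15,27.8,-17,0,0,0],[-15,27.8,-17,0,0,0],[-15,27.8,-17,0,0,0]]'
python3 -c "
from h import *
print(tool([627,246.6,112]))"
```

```text
time_s: 19.4
position: [627.4, 243.9, 155.3]
orientation: [0.37, 0.603, -0.364, 0.606]
force: [-0.2, 0.2, -1.0]
opening: 29.6
[ 4.33  0.05 -0.25]
```

```bash
python3 -m jog '[[1,0,-0.3,0,0,0],[2,0,-0.3,0,0,0],[2.6,0,-0.3,0,0,0],[2.6,0,-0.3,0,0,0],[2.6,0,-0.3,0,0,0]]'
python3 -c "
from h import *
print(tool([627,246.6,112]))"
```

```text
time_s: 20.02
position: [626.3, 246.9, 129.4]
orientation: [0.37, 0.603, -0.364, 0.606]
force: [-0.3, -0.3, -1.9]
opening: 29.9
[1.74 0.03 0.06]
```

```bash
python3 -m jog '[[0.7,0.05,0,0,0,0],[1.1,0.05,0,0,0,0],[1.35,0.05,0,0,0,0],[1.5,0.05,0,0,0,0],[1.6,0.05,0,0,0,0],[1.7,0.05,0,0,0,0],[1.78,0.05,0,0,0,0],[1.78,0.05,0,0,0,0]]'
```

```text
time_s: 21.02
position: [627.1, 247.3, 112.1]
orientation: [0.37, 0.602, -0.364, 0.606]
force: [-1.8, -1.6, 3.5]
opening: 30.0
```

```bash
python3 -m jog '[[0,0,0,0,0,0],[0,0,0,0,0,0],[0,0,0,0,0,0],[0,0,0,0,0,0],[0,0,0,0,0,0],[-3,0,0,0,0,0],[-6,0,0,0,0,0],[-8,0,0,0,0,0],[-8,0,0,0,0,0]]' 110
python3 - <<'E'
from h import *
s=ctrl.read_state(); im=optics.get_image("wrist")
cv2.imwrite("pics/w7.png",im[120:360,170:490,::-1].repeat(2,0).repeat(2,1)); print(s["position"],s["opening"], w2px("wrist",[624,246,128],s))
print(tool([650,9,210],s))
E
```

```text
time_s: 22.15
position: [627.1, 247.3, 193.7]
orientation: [0.371, 0.602, -0.363, 0.607]
force: [0.1, -0.9, -0.6]
opening: 50.0
[627.14843079 247.33007683 193.66057019] 50.0174218611051 [325.70281188 263.70881895]
[-1.75 -8.93 22.21]
```

View pics/w7.png

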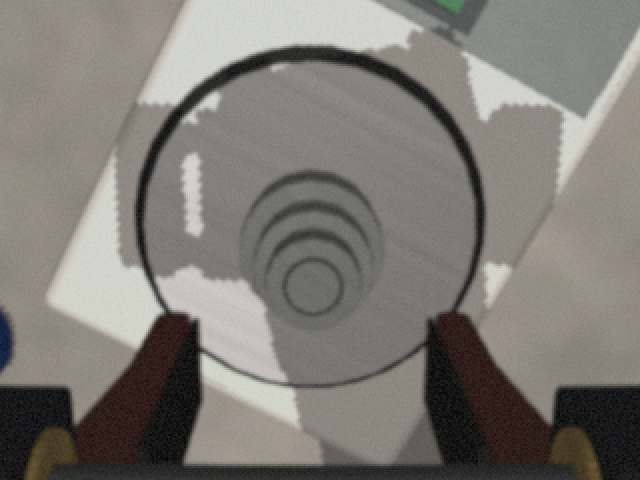

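The stack is concentric. The small weight's ring is at (326.5,263), against the predicted (325.7,263.7). On to the cover.

```bash
python3 -m jog '[[-1.8,-9,22.2,0,0,0],[-1.8,-9,22.2,0,0,0],[-1.8,-9,22.2,0,0,0],[-1.8,-9,22.2,0,0,0],[-1.8,-9,22.2,0,0,0],[-1.8,-9,22.2,0,0,0]]'
python3 - <<'E'
from h import *
s=ctrl.read_state(); im=optics.get_image("wrist")
cv2.imwrite("pics/w8.png",im[:,:,::-1]); print(s["position"],s["opening"], w2px("wrist",[649.5,9,108],s))
E
```

```text
time_s: 22.95
position: [647.9, 8.8, 207.8]
orientation: [0.37, 0.603, -0.364, 0.606]
force: [0.2, 1.0, 1.1]
opening: 49.8
[647.88427222   8.82427993 207.7991553 ] 49.81462064062876 [327.20841427 241.67878891]
```

View pics/w8.png

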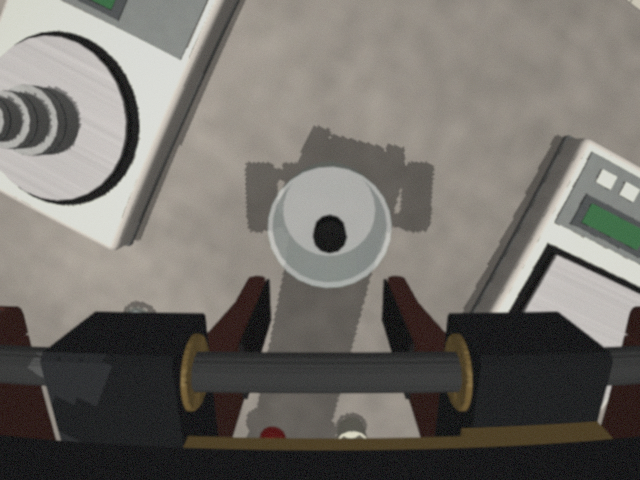

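The knob spans x 314 to 346 with its bottom at 253, so its top centre is (330,237). The cover top circle is centred at (330,227).

Run:
```python
from h import *
s=ctrl.read_state()
M=px2w("wrist",(330,237),108,s);print(M,px2w("wrist",(330,227),82,s));print(tool([M[0]+2,M[1]+.5,85],s))
```

```text
[653.4  10.  108. ] [654.8  10.5  82. ]
[12.31  0.56  0.31]
```

```bash
python3 -m jog '[[4,0.5,0.2,0,0,0],[8,0.5,0.2,0,0,0],[10.5,0.5,0.2,0,0,0],[11.7,0.5,0.2,0,0,0],[12.2,0.5,0.2,0,0,0],[12.2,0.5,0.2,0,0,0]]' && python3 -m jog '[[0,0,0,0,0,0],[0,0,0,0,0,0],[0,0,0,0,0,0],[0,0,0,0,0,0],[0,0,0,0,0,0]]' 255 25
python3 -c "
from h import *
print(tool([627,247,250]))"
```

```text
time_s: 23.75
position: [654.7, 11.8, 86.7]
orientation: [0.37, 0.603, -0.363, 0.606]
force: [0.4, -0.7, 0.3]
opening: 49.8
time_s: 24.38
position: [655.2, 11.3, 87.1]
orientation: [0.37, 0.603, -0.363, 0.607]
force: [1.5, -1.8, 3.6]
opening: 23.5
[-16.18   8.59 -22.2 ]
```

```bash
python3 -m jog '[[-2,0,0,0,0,0],[-6,0,0,0,0,0],[-11,0,0,0,0,0],[-15.5,0,0,0,0,0],[-16.2,2,-5.5,0,0,0],[-16.2,4,-10.5,0,0,0],[-16.2,6,-15.5,0,0,0],[-16.2,7.6,-19.5,0,0,0],[-16.2,8.6,-22.2,0,0,0],[-16.2,8.6,-22.2,0,0,0],[-16.2,8.6,-22.2,0,0,0],[-16.2,8.6,-22.2,0,0,0]]'
python3 - <<'E'
from h import *
print(tool([626.5,247,160]))
a=optics.get_image("scene")[180:480,280:600,::-1];s=ctrl.read_state()
cv2.imwrite("pics/s9.png",a.repeat(2,0).repeat(2,1))
print(s["position"],s["opening"])
E
```

```text
time_s: 25.88
position: [627.6, 245.0, 250.3]
orientation: [0.37, 0.602, -0.364, 0.606]
force: [-1.0, 0.0, -2.8]
opening: 23.3
[ 9.03 -0.1  -0.23]
[627.60233161 245.17801172 250.28385982] 23.67910926454798
```

View pics/s9.png

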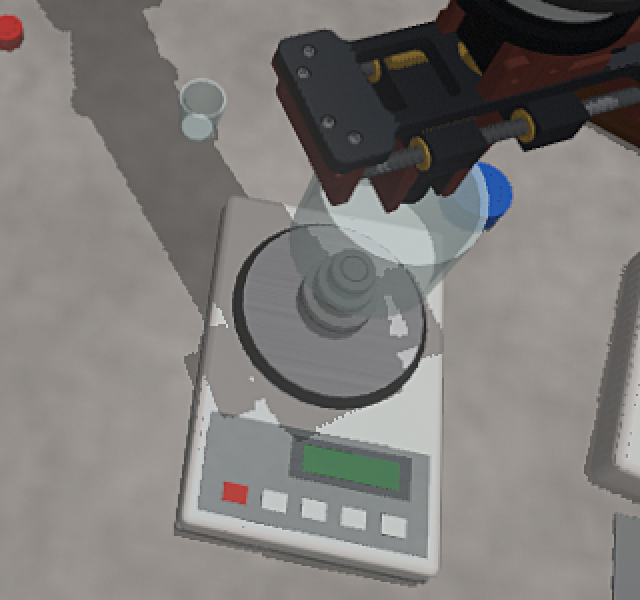

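The picture shows the cover held over the stack. I'll check its tilt by comparing the projected rim and top with what is seen (outline from x=290 on the left to 490 on the right).

Run:
```python
from h import *
p=cv2.imread("pics/s9.png")
for z in (163,245):
    q=np.array([(w2px("scene",[626+47*np.cos(a),245+47*np.sin(a),z])-[280,180])*2 for a in np.arange(0,6.3,.1)])
    print(z,q.min(0).round(),q.max(0).round()); cv2.polylines(p,[q.round().astype(int)],True,(0,0,255) if z<200 else (0,255,0),1)
cv2.imwrite("pics/s9b.png",p[100:400,200:560].repeat(2,0).repeat(2,1))
```

```text
163 [290. 182.] [441. 320.]
245 [319. 115.] [491. 267.]
```

View pics/s9b.png

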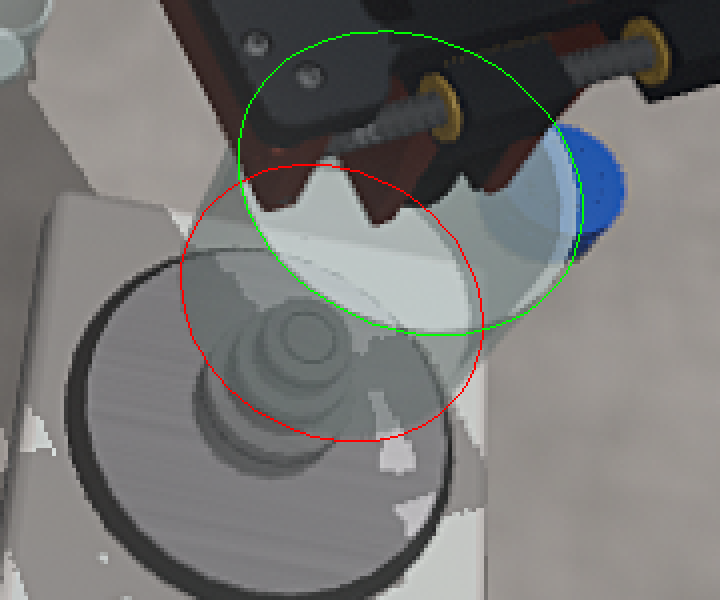

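The projected outlines match the glass, so the cover is level and centred. Lowering.

```bash
python3 -m jog '[[0,-0.1,-0.2,0,0,0],[0.5,-0.1,-0.2,0,0,0],[2.5,-0.1,-0.2,0,0,0],[4.5,-0.1,-0.2,0,0,0],[6.5,-0.1,-0.2,0,0,0],[8,-0.1,-0.2,0,0,0],[8.8,-0.1,-0.2,0,0,0],[8.8,-0.1,-0.2,0,0,0],[8.8,-0.1,-0.2,0,0,0]]'
python3 -c "
from h import *
print(tool([626.5,247,147.1]))"
```

```text
time_s: 27.05
position: [627.1, 247.2, 163.0]
orientation: [0.371, 0.602, -0.364, 0.607]
force: [-0.3, 0.6, -2.6]
opening: 23.3
[ 1.59 -0.08 -0.01]
```

```bash
python3 -m jog '[[0.6,0,0,0,0,0],[1.0,0,0,0,0,0],[1.2,0,0,0,0,0],[1.35,0,0,0,0,0],[1.45,0,0,0,0,0],[1.55,0,0,0,0,0],[1.62,0,0,0,0,0],[1.62,0,0,0,0,0]]'
```

```text
time_s: 28.05
position: [627.5, 247.3, 147.2]
orientation: [0.371, 0.602, -0.363, 0.607]
force: [-0.1, -0.6, -1.1]
opening: 23.2
```

```bash
python3 -m jog '[[0.05,0,0,0,0,0],[0.1,0,0,0,0,0],[0.1,0,0,0,0,0]]' && python3 -m jog '[[0,0,0,0,0,0],[0,0,0,0,0,0],[0,0,0,0,0,0],[0,0,0,0,0,0],[0,0,0,0,0,0],[-2,0,0,0,0,0],[-5,0,0,0,0,0],[-10,0,0,0,0,0],[-13,0,0,0,0,0],[-13,-10,0,0,0,0],[-13,-20,0,0,0,0],[-13,-20,0,0,0,0]]' 110
python3 - <<'E'
from h import *
a=optics.get_image("scene")[180:480,280:600,::-1];b=optics.get_image("top")
cv2.imwrite("pics/t10.png",b[100:220,130:270,::-1].repeat(4,0).repeat(4,1))
p=a.repeat(2,0).repeat(2,1).copy()
cv2.imwrite("pics/s10raw.png",p)
for z,r,c in ((60,47,(0,0,255)),(142,47,(0,255,0)),(168,12,(255,0,0))):
    q=np.array([(w2px("scene",[625.5+r*np.cos(t),247+r*np.sin(t),z])-[280,180])*2 for t in np.arange(0,6.3,.1)])
    cv2.polylines(p,[q.round().astype(int)],True,c,1)
cv2.imwrite("pics/s10.png",p)
E
```

```text
time_s: 28.42
position: [627.9, 247.2, 147.0]
orientation: [0.371, 0.601, -0.363, 0.607]
force: [-1.7, -2.8, 5.8]
opening: 23.4
time_s: 29.92
position: [458.5, 159.7, 275.8]
orientation: [0.372, 0.601, -0.363, 0.607]
force: [-0.3, 0.8, 0.1]
opening: 50.2
```

View pics/s10.png

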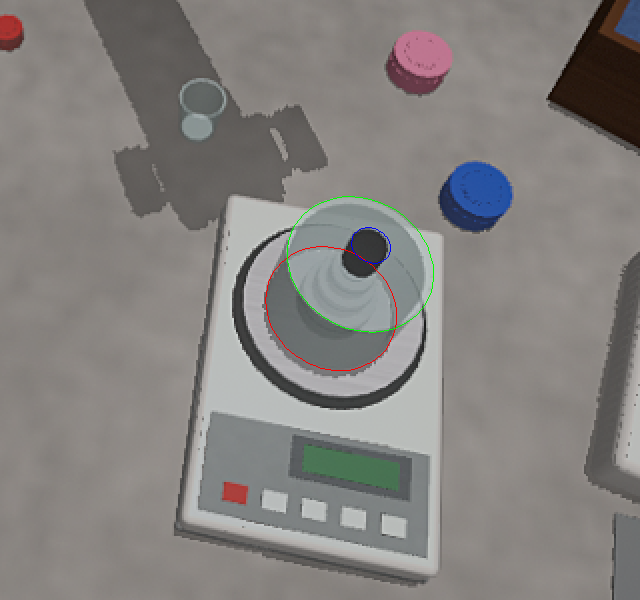

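The cover stands flat over the stack, 2–3 mm from the outlines projected for a centred cover. The knob is at about (369,246), the gripper is clear, and the beaker still stands. Handing in.

```bash
python3 -c "
from plant import ctrl
print(ctrl.hand_in())"
```

```text
the job is handed in; nothing more can be done
None
```

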